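# Line up the sample jars by height

## Task

Line the four amber sample jars up by height on the black mats of the steel strip, one standing upright in the middle of each mat, the tallest next to the timer and so on down to the shortest at the far end. Set them down gently, do not let any jar fall over, and leave the glass beaker where it is.

Things in the scene. Friction and masses are not known exactly. Their poses are not given: they have to be found in the camera images.
- jar125_mid (a point): tallest of four sample jars: straight upright cylinder of amber glass with a paper band and a blue screw cap of the same width; 40 mm in diameter, 125 mm tall over all; 0.18 kg, give or take 30%. This point is on its axis half-way up (62.5 mm above its underside), z up along the axis. Closed and rigid; can be gripped anywhere along its height, cap included. It starts standing on the counter.
- jar100_mid (a point): second tallest of four sample jars: straight upright cylinder of amber glass with a paper band and a blue screw cap of the same width; 40 mm in diameter, 100 mm tall over all; 0.16 kg, give or take 30%. This point is on its axis half-way up (50 mm above its underside), z up along the axis. Closed and rigid; can be gripped anywhere along its height, cap included. It starts standing on the counter.
- jar75_mid (a point): second shortest of four sample jars: straight upright cylinder of amber glass with a paper band and a blue screw cap of the same width; 40 mm in diameter, 75 mm tall over all; 0.14 kg, give or take 30%. This point is on its axis half-way up (37.5 mm above its underside), z up along the axis. Closed and rigid; can be gripped anywhere along its height, cap included. It starts standing on the counter.
- jar50_mid (a point): shortest of four sample jars: straight upright cylinder of amber glass with a paper band and a blue screw cap of the same width; 40 mm in diameter, 50 mm tall over all; 0.11 kg, give or take 30%. This point is on its axis half-way up (25 mm above its underside), z up along the axis. Closed and rigid; can be gripped anywhere along its height, cap included. It starts standing on the counter.
- mat_a: one of four identical round black rubber mats, 64 mm in diameter and 3 mm thick, fixed 85 mm apart in a straight row on a flat steel strip (90 x 340 mm, 8 mm thick, no rim) that lies on the counter; origin at the centre of its underside, z up; its top is 3 mm higher, 11 mm above the counter. The letter says nothing about its place in the row.
- mat_b: one of four identical round black rubber mats, 64 mm in diameter and 3 mm thick, fixed 85 mm apart in a straight row on a flat steel strip (90 x 340 mm, 8 mm thick, no rim) that lies on the counter; origin at the centre of its underside, z up; its top is 3 mm higher, 11 mm above the counter. The letter says nothing about its place in the row.
- mat_c: one of four identical round black rubber mats, 64 mm in diameter and 3 mm thick, fixed 85 mm apart in a straight row on a flat steel strip (90 x 340 mm, 8 mm thick, no rim) that lies on the counter; origin at the centre of its underside, z up; its top is 3 mm higher, 11 mm above the counter. The letter says nothing about its place in the row.
- mat_d: one of four identical round black rubber mats, 64 mm in diameter and 3 mm thick, fixed 85 mm apart in a straight row on a flat steel strip (90 x 340 mm, 8 mm thick, no rim) that lies on the counter; origin at the centre of its underside, z up; its top is 3 mm higher, 11 mm above the counter. The letter says nothing about its place in the row.
- timer: white digital lab timer with a small grey-green display, about 55 x 70 mm and 65 mm tall, fixed on the counter off one end of the row of mats (either end), in line with it, 87.5 mm from the centre of the nearest mat; origin at the centre of its underside
- beaker: bystander: empty open glass beaker, 60 mm across the rim, 65 mm tall, 0.15 kg, loose on the counter off the other end of the row, in line with it, 87.5 mm from the centre of the nearest mat; origin at the centre of its underside. Further bystanders stand fixed beside the work: a stack of dishes (70 mm wide, 45 mm high) about 0.42 m to the robot's right, and a white-lidded box (100 mm, 55 mm high) about 0.45 m to its left.
Not all that is in view belongs to the job. What is shaped like the part that bears jar50_mid but yellow is not meant.

How it is judged (in metres and radians):
At the end, for the whole second after the job is handed in: Each jar stands upright (within 0.08 rad), released and at rest on a mat of its own, its axis within 13 mm of the mat's centre; from the timer outwards the jars are 125, 100, 75 and 50 mm tall; the beaker stands upright within 20 mm of where it was (horizontal distance between jar125_mid and timer between 0.0575 and 0.1175 m and (horizontal distance between jar125_mid and mat_a below 0.013 m or horizontal distance between jar125_mid and mat_b below 0.013 m or horizontal distance between jar125_mid and mat_c below 0.013 m or horizontal distance between jar125_mid and mat_d below 0.013 m) and angle between each of jar125_mid, jar100_mid, jar75_mid, jar50_mid's own z axis and vertical below 0.08 rad and height (world z) of jar125_mid between 0.0695 and 0.0775 m and linear speed of each of jar125, jar100, jar75, jar50 below 0.02 m/s and contact force between the fingers and jar125 below 0.1 N and horizontal distance between jar100_mid and timer between 0.1425 and 0.2025 m and (horizontal distance between jar100_mid and mat_a below 0.013 m or horizontal distance between jar100_mid and mat_b below 0.013 m or horizontal distance between jar100_mid and mat_c below 0.013 m or horizontal distance between jar100_mid and mat_d below 0.013 m) and height (world z) of jar100_mid between 0.057 and 0.065 m and contact force between the fingers and jar100 below 0.1 N and horizontal distance between jar75_mid and timer between 0.2275 and 0.2875 m and (horizontal distance between jar75_mid and mat_a below 0.013 m or horizontal distance between jar75_mid and mat_b below 0.013 m or horizontal distance between jar75_mid and mat_c below 0.013 m or horizontal distance between jar75_mid and mat_d below 0.013 m) and height (world z) of jar75_mid between 0.0445 and 0.0525 m and contact force between the fingers and jar75 below 0.1 N and horizontal distance between jar50_mid and timer between 0.3125 and 0.3725 m and (horizontal distance between jar50_mid and mat_a below 0.013 m or horizontal distance between jar50_mid and mat_b below 0.013 m or horizontal distance between jar50_mid and mat_c below 0.013 m or horizontal distance between jar50_mid and mat_d below 0.013 m) and height (world z) of jar50_mid between 0.032 and 0.04 m and contact force between the fingers and jar50 below 0.1 N and distance of beaker from where it was at the start of the episode below 0.02 m and angle between beaker's own z axis and vertical below 0.1 rad); the robot touches nothing.
It fails at once if a jar fell over (tilted more than 0.6 rad) (angle between any of jar125_mid, jar100_mid, jar75_mid, jar50_mid's own z axis and vertical above 0.6 rad).
It fails at once if the beaker was shifted by more than 20 mm or knocked over (distance of beaker from where it was at the start of the episode above 0.02 m or angle between beaker's own z axis and vertical above 0.3 rad).
It fails at once if a jar was dropped (let go with its underside more than 20 mm above the mat's top) ((contact force between the fingers and jar125 below 0.05 N and height (world z) of jar125_mid above 0.0935 m) or (contact force between the fingers and jar100 below 0.05 N and height (world z) of jar100_mid above 0.081 m) or (contact force between the fingers and jar75 below 0.05 N and height (world z) of jar75_mid above 0.0685 m) or (contact force between the fingers and jar50 below 0.05 N and height (world z) of jar50_mid above 0.056 m)).
It also fails if it takes over 80 s, if anything falls off the work surface, if the arm or the gripper's body presses on something with over 40 N, if the wrist force passes 120 N, or if a joint passes its speed limit or range.

## Robot

A 6-joint arm with a two-finger parallel gripper is mounted at the origin on the work surface. World frame = base frame: x ahead of the robot, y to its left, z up, the work surface at z = 0. Lengths are in mm, angles in degrees, forces in N, time in s.
With the tool pointing down it reaches from about 350 to 850 mm from the base axis. Payload 8.1 kg.
Tool frame: the origin (TCP) lies at the very end of the fingers, on their centre line; the grasp point (between the pads) lies 19 mm behind it; z points along the fingers, y is the line along which they close (so a half turn about z gives the same grasp; the last joint's range is limited). The gripper opens to 85 mm and grips with 20 to 120 N. Pads are 22 mm wide; open, the fingers measure 114 mm over their backs; the gripper's body (76 mm by 85 mm) begins 54 mm behind the grasp point. The pads swing forward as they close: fully open they stand 13 mm farther back than shut.
Start: joints at [65.294, 7.471, 85.268, -0, 87.261, -4.893], TCP at [203.348, 564.495, 231.292] pointing down, gripper open.
Joint ranges: [-169.43, 169.43], [-51.17, 129.36], [1.28, 143.12], [-76.62, 256.62], [0, 156.53], [-152.29, 152.29]. Speed limits (degrees/s): [136.94, 136.94, 159.86, 180, 180, 180].

## Interface

Orientations are given as [roll, pitch, yaw] about the fixed x, y, z axes, in that order (R = Rz(yaw) Ry(pitch) Rx(roll)).
In Python, from bench import r gives the robot as it stands.
- The arm moves only by the shell command python3 -m jog 'ROWS' [FORCE]. ROWS is JSON, a list of rows, each a list of 7 numbers: the turn, a rotation vector about the tool's x, y, z in degrees, then the shift along the tool's x, y, z in mm, then the closure, from -1 (fully open) to 1 (shut), so that 0 is half open. A call has 1 to 5 rows; each row shifts and turns the commanded pose from where the row before left it, along the tool's axes as they then stand; what a row does not reach is not made up. A row lasts 1/10 s, in which the tool goes at most 50 mm and 8.59 degrees, less where a joint would pass 70% of its speed; a pose out of reach is approached as far as the arm can. A call is refused whole if a number of a shift passes 50 or a number of a turn 8.59, either way. A call with a gripper value outside its range is refused whole. The fingers move at their own pace and stop on an object; FORCE is the grip in N (left out, the last holds). Time passes only in rows, so rows that do not move let the fingers close. It gives the time, the measured TCP pose, the force, the opening and the grip force at its end, in the units of the state.
- r.sense(): the state, without advancing time (a new reading comes with each control period).
- r.snapshot(name): name is "scene" or "top" or "wrist"; returns a dict with "pixels" (480x640x3 uint8, red, green, blue), "fx", "fy", "cx", "cy" (pixels), "world_to_cam" (4x4, takes a point from world to camera coordinates); the wrist camera has in their place "hand_eye" (4x4, takes a point from camera to tool coordinates, whose origin is the TCP and whose axes are the flange's). Camera axes: x right, y up, looking along -z (the intrinsics and any distortion apply to the point x, -y, -z); pixel columns grow to the right and rows downward; lengths in mm; the calibration is good to about 2 mm. A picture is of the moment at which its call begins: read the wrist's pose just before it. There is no depth.
- r.hand_in(): hands the job in; it is judged then, once.
The state is a dict: "time": time; "joint_pos": joint angles; "qd": joint speeds; "joint_efforts": joint torques, N m; "tool_pos": TCP position; "tcp_rot": TCP orientation; "ft_force": force on the tool from outside, world axes, zero at the start; "wrist_torque": the same for the moment, N m; "finger_gap": finger opening in mm; "grip_force": force on a finger pad.
Only numpy, scipy, OpenCV 4.12 (cv2) and the standard library are available. Lean on these libraries where they do the work, as an engineer would, in place of code of your own. Each camera call takes 0.05 s, during which the arm holds its last target. There are 200 camera calls.

## Working session

There is one attempt and no reset: what is moved stays moved. The work goes in short steps, Python scripts to look and compute and a shell command to move; the robot and the scene stay as the last step left them, time stands still between calls to the robot, and variables do not carry over. Pictures are saved under pics/ and viewed, at most 14 in all, crops included, and the job is handed in when it is done.

```bash
mkdir -p pics; ls
cat > s.py <<'E'
import cv2
from bench import r
for n in ("scene","top"):
    d=r.snapshot(n); cv2.imwrite(f"pics/{n}0.png",d["pixels"][:,:,::-1]); print(n,d["fx"],d["fy"],d["cx"],d["cy"],d["world_to_cam"],[k for k in d])
print(r.sense())
E
python3 s.py
```

```text
pics
scene 468.50688591633974 468.50688591633974 318.4218231595527 231.58183295975135 [[ 5.11941043e-01  8.59015209e-01 -3.03967003e-03 -3.02240730e+02]
 [-5.13279751e-01  3.08729160e-01  8.00768508e-01  2.07151840e+02]
 [ 6.88810761e-01 -4.08386064e-01  5.98966241e-01 -1.11632677e+03]
 [ 0.00000000e+00  0.00000000e+00  0.00000000e+00  1.00000000e+00]] ['pixels', 'fx', 'fy', 'cx', 'cy', 'world_to_cam']
top 461.01279241780486 461.01279241780486 319.2079214949885 247.96155818060222 [[-9.00745400e-03 -9.98946755e-01  4.49916276e-02 -1.78539831e+00]
 [ 9.94839917e-01 -4.40520004e-03  1.01361403e-01 -5.49225293e+02]
 [-1.01056448e-01  4.56724752e-02  9.93831786e-01 -7.10959340e+02]
 [ 0.00000000e+00  0.00000000e+00  0.00000000e+00  1.00000000e+00]] ['pixels', 'fx', 'fy', 'cx', 'cy', 'world_to_cam']
{'time': 0.1, 'joint_pos': array([ 6.52936806e+01,  7.50827005e+00,  8.53226117e+01,  5.60612632e-04,
        8.72600953e+01, -4.89180630e+00]), 'qd': array([ 0.04255119, -0.09975111, -0.1715432 , -0.01508116,  0.01996376,
       -0.01531159]), 'joint_efforts': array([ 1.68716055e-03, -5.70947599e+01, -5.01943409e+01, -1.19499759e-04,
        8.10132769e-03,  3.22888877e-05]), 'tool_pos': array([203.14921062, 564.05593076, 230.37959458]), 'tcp_rot': array([-1.79909402e+02, -8.31590083e-03,  1.60185453e+02]), 'ft_force': array([-0.14732981, -0.14968946,  0.24993572]), 'wrist_torque': array([-0.02353895, -0.02912261, -0.01301254]), 'grip_force': 0.0, 'finger_gap': 85.36932834954428}
```

View pics/scene0.png

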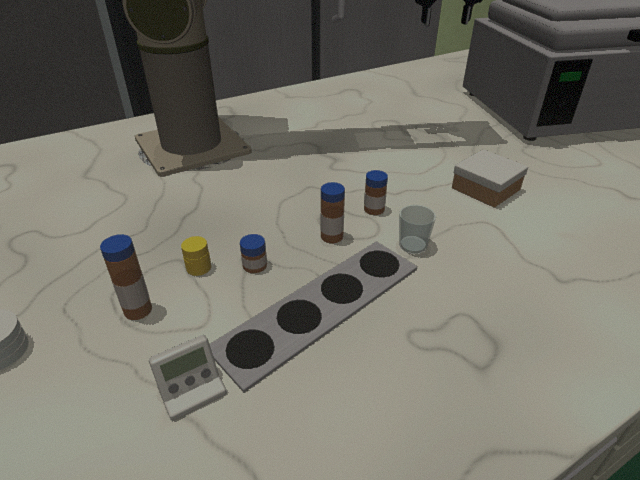

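View pics/top0.png

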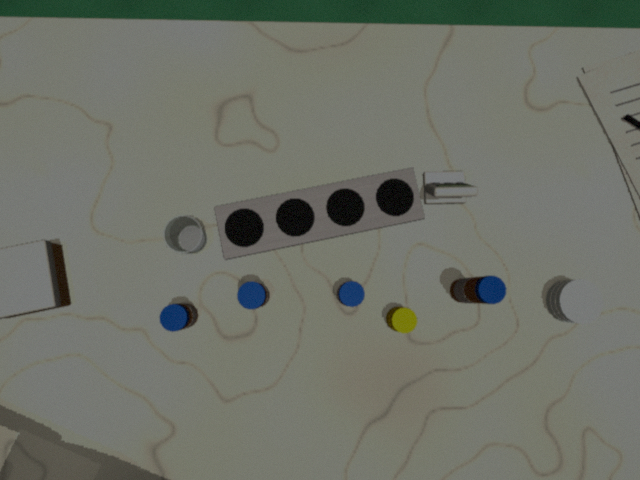

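The top view shows the mats at (244,228), (295,217), (345,207) and (395,197), with the timer on the right at (447,188) and the beaker at (186,234). The blue caps are at (490,290) for the tallest jar, (351,294) for the shortest, and (252,295) and (174,317). The yellow decoy is at (403,320). I'll measure these and check the jar heights against the scene view.

```bash
cat > h.py <<'E'
import cv2, numpy as np
from bench import r
def ray(d,uv,z):
    M=np.array(d["world_to_cam"]); R,t=M[:3,:3],M[:3,3]
    o=-R.T@t; v=R.T@np.array([(uv[0]-d["cx"])/d["fx"],-(uv[1]-d["cy"])/d["fy"],-1])
    return o+v*(z-o[2])/v[2]
def proj(d,p):
    M=np.array(d["world_to_cam"]); c=M[:3,:3]@p+M[:3,3]
    return np.array([d["cx"]-d["fx"]*c[0]/c[2], d["cy"]+d["fy"]*c[1]/c[2]])
def blobs(m,lo=150,hi=1e9):
    n,_,s,c=cv2.connectedComponentsWithStats(m.astype(np.uint8))
    return [(c[i],s[i]) for i in range(1,n) if lo<s[i][4]<hi]
def blue(im):
    h=cv2.cvtColor(im,cv2.COLOR_RGB2HSV); return (h[...,0]>100)&(h[...,0]<130)&(h[...,1]>130)&(h[...,2]>40)
def black(im): return im.max(2)<45
E
cat > m.py <<'E'
from h import *
t=r.snapshot("top"); s=r.snapshot("scene")
S=blobs(blue(s["pixels"]),100)
print("scene caps",[(np.round(c,1),b) for c,b in S])
for c,b in sorted(blobs(blue(t["pixels"])),key=lambda q:q[0][0]):
    print("cap",np.round(c,1),b)
    for H in (50,75,100,125):
        p=ray(t,c,H); q=proj(s,p-[0,0,6]); e=min(np.linalg.norm(q-k[0]) for k in S); print("  ",H,np.round(p[:2],1),"err px",round(e,1))
for c,b in sorted(blobs(black(t["pixels"]),700,2500),key=lambda q:q[0][0]): print("mat",np.round(c,1),b,np.round(ray(t,c,11),1))
E
python3 m.py
```

```text
scene caps [(array([376.1, 176.8]), array([367, 171,  20,  17, 206], dtype=int32)), (array([332.3, 189.8]), array([321, 183,  23,  19, 266], dtype=int32)), (array([115.4, 244. ]), array([100, 235,  31,  22, 433], dtype=int32)), (array([251.8, 242.1]), array([240, 235,  24,  20, 298], dtype=int32))]
cap [173.7 317.1] [160 304  28  27 582]
   50 [442.9 216.5] err px 11.0
   75 [444.  209.9] err px 0.4
   100 [445.2 203.3] err px 10.7
   125 [446.3 196.7] err px 22.3
cap [251.2 294.8] [238 282  28  27 589]
   50 [475.4 100.2] err px 24.7
   75 [475.4  97.7] err px 12.9
   100 [475.3  95.2] err px 0.6
   125 [475.3  92.7] err px 12.3
cap [350.8 293.5] [339 282  25  24 491]
   50 [476.1 -52.7] err px 1.4
   75 [476.  -49.8] err px 12.3
   100 [475.9 -47. ] err px 26.1
   125 [475.9 -44.1] err px 40.4
cap [491.  289.4] [478 276  28  27 599]
   50 [ 480.5 -273.3] err px 52.3
   75 [ 480.3 -262.7] err px 35.9
   100 [ 480.1 -252.1] err px 19.0
   125 [ 479.9 -241.5] err px 2.5
mat [ 58.8 273.7] [ 47 242  23  64 726] [511.7 408.6  11. ]
mat [243.7 227.2] [ 225  209   38   37 1118] [585.6 117.   11. ]
mat [294.7 216.9] [ 276  199   38   37 1096] [602.5  33.7  11. ]
mat [344.9 206.9] [ 327  189   37   37 1073] [619.2 -49.5  11. ]
mat [394.3 196.9] [ 376  179   37   37 1058] [ 636.1 -132.6   11. ]
```

The heights come out clearly, all within 2.5 px of the scene view: 75 at (444,210), 100 at (475,95), 50 at (476,-53) and 125 at (480,-242). I'll hold a yaw of about 101.4° so the fingers close across the row. The shortest jar goes first. Next I turn and move above it.

```bash
python3 -m jog '[[0,0,8.4,0,0,0,-1],[0,0,8.4,0,0,0,-1],[0,0,8.4,0,0,0,-1],[0,0,8.4,0,0,0,-1]]' 40; python3 -m jog '[[0,0,8.4,0,0,0,-1],[0,0,8.4,0,0,0,-1],[0,0,8.4,0,0,0,-1]]'
cat > go.py <<'E'
import sys
from h import *
from scipy.spatial.transform import Rotation as Ro
s=r.sense(); p=s["tool_pos"]; R=Ro.from_euler("xyz",s["tcp_rot"],degrees=True)
print("t",round(s["time"],1),"tcp",np.round(p,1),"rpy",np.round(s["tcp_rot"],2),"F",np.round(s["ft_force"],1),"gap",round(s["finger_gap"],1),"grip",round(s["grip_force"],1))
if len(sys.argv)>3:
    g=np.array([float(a) for a in sys.argv[1:4]])
    T=Ro.from_euler("xyz",[180,0,101.4],degrees=True)
    print("tool shift",np.round(R.inv().apply(g-p),1),"turn",np.round((R.inv()*T).as_rotvec(degrees=True),2))
E
python3 go.py 476 -53 231
```

```text
time: 0.6
tool_pos: [203.3, 564.3, 231.0]
tcp_rot: [-180.0, 0.0, 126.2]
ft_force: [0.2, 0.9, 0.2]
finger_gap: 85.1
grip_force: 0.0
time: 0.9
tool_pos: [203.3, 564.3, 231.0]
tcp_rot: [-180.0, 0.0, 101.0]
ft_force: [-0.4, 0.4, 0.2]
finger_gap: 85.8
grip_force: 0.0
t 0.9 tcp [203.3 564.3 231. ] rpy [-1.7998e+02  3.0000e-02  1.0104e+02] F [-0.4  0.4  0.2] gap 85.8 grip 0.0
tool shift [-6.581e+02  1.494e+02  3.000e-01] turn [-0.02  0.03 -0.36]
```

```bash
python3 -m jog '[[0,0,-0.4,-47,10.7,0,-1],[0,0,0,-47,10.7,0,-1],[0,0,0,-47,10.7,0,-1],[0,0,0,-47,10.7,0,-1],[0,0,0,-47,10.7,0,-1]]'; python3 -m jog '[[0,0,0,-47,10.7,0,-1],[0,0,0,-47,10.7,0,-1],[0,0,0,-47,10.7,0,-1],[0,0,0,-47,10.7,0,-1],[0,0,0,-47,10.7,0,-1]]'; python3 -m jog '[[0,0,0,-47,10.7,0,-1],[0,0,0,-47,10.7,0,-1],[0,0,0,-47,10.7,0,-1],[0,0,0,-47,10.7,0,-1],[0,0,0,0,0,0,-1]]'
cat > w.py <<'E'
import sys
from h import *
from scipy.spatial.transform import Rotation as Ro
s=r.sense(); d=r.snapshot("wrist"); T=np.eye(4)
T[:3,:3]=Ro.from_euler("xyz",s["tcp_rot"],degrees=True).as_matrix(); T[:3,3]=s["tool_pos"]
d["world_to_cam"]=np.linalg.inv(T@np.array(d["hand_eye"]))
cv2.imwrite(f"pics/{sys.argv[1]}.png",d["pixels"][:,:,::-1])
for c,b in blobs(blue(d["pixels"]),400): print("cap",np.round(c),b,{H:np.round(ray(d,c,H)[:2],1).tolist() for H in (50,75,100,125)})
for c,b in blobs(black(d["pixels"]),1500): print("mat",np.round(c),b,np.round(ray(d,c,11)[:2],1))
print("hand_eye",np.round(d["hand_eye"],2).tolist())
E
python3 w.py w1; python3 go.py 476 -53 231
```

```text
time: 1.4
tool_pos: [303.7, 343.5, 231.1]
tcp_rot: [180.0, 0.0, 101.8]
ft_force: [0.9, -1.2, -0.2]
finger_gap: 85.5
grip_force: 0.0
time: 1.9
tool_pos: [404.1, 124.3, 231.4]
tcp_rot: [180.0, -0.0, 101.8]
ft_force: [1.3, 0.0, -0.5]
finger_gap: 85.3
grip_force: 0.0
time: 2.4
tool_pos: [485.2, -54.2, 230.8]
tcp_rot: [-180.0, 0.1, 101.5]
ft_force: [-0.5, 0.4, -0.0]
finger_gap: 85.5
grip_force: 0.0
cap [351.  18.] [ 322    0   60   42 2069] {50: [475.6, 102.4], 75: [475.1, 96.3], 100: [474.6, 90.2], 125: [474.1, 84.0]}
cap [311. 210.] [ 290  188   43   44 1515] {50: [474.4, -50.7], 75: [474.0, -45.0], 100: [473.5, -39.3], 125: [473.1, -33.5]}
cap [270. 423.] [249 414  45  26 478] {50: [475.4, -290.7], 75: [474.9, -266.4], 100: [474.4, -242.0], 125: [473.9, -217.7]}
mat [472.  38.] [ 436    0   73   78 4519] [583.2 118.1]
mat [461. 138.] [ 428  104   67   70 3628] [600.   35.5]
mat [452. 225.] [ 421  196   62   60 2910] [616.9 -47.3]
mat [325. 423.] [    0   275   640   205 53929] [ 541.8 -315.7]
hand_eye [[0.0, 0.95, 0.3, 78.87], [1.0, 0.0, -0.0, -0.46], [-0.0, 0.3, -0.95, -141.95], [0.0, 0.0, 0.0, 1.0]]
t 2.5 tcp [484.4 -51.8 230.8] rpy [-1.7994e+02 -1.0000e-02  1.0153e+02] F [-0.7  1.2 -0.5] gap 85.4 grip 0.0
tool shift [ 0.5 -8.4 -0.2] turn [-0.06 -0.01  0.13]
```

View pics/w1.png

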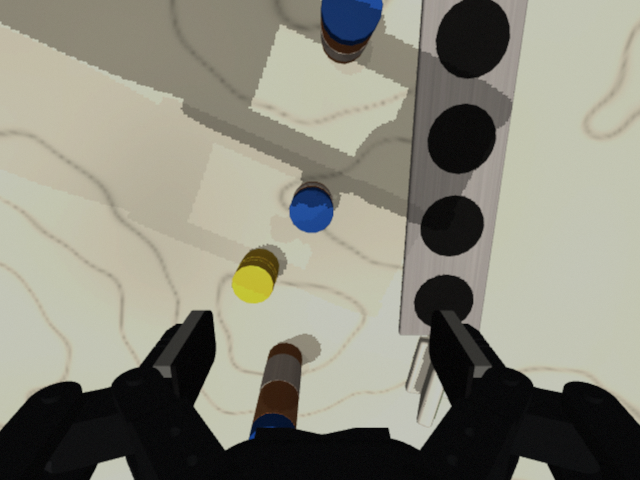

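Wrist view: the jar50 cap is at (311,210), with yellow beside it at (252,283) and three of the mats clear. It agrees with the top camera to about 2 mm. Descending on jar50.

```bash
python3 -m jog '[[0,0,0,2,-9.2,40,-1],[0,0,0,0,0,45,-1],[0,0,0,0,0,45,-1],[0,0,0,0,0,40,-1],[0,0,0,0,0,20,-1]]'; python3 -m jog '[[0,0,0,0,0,15,-1],[0,0,0,0,0,13,-1],[0,0,0,0,0,0,-1],[0,0,0,0,0,0,-1]]'; python3 go.py 475 -51.7 12
```

```text
time: 2.95
tool_pos: [471.4, -47.3, 37.3]
tcp_rot: [-179.7, -0.1, 101.9]
ft_force: [-0.4, -0.4, -0.1]
finger_gap: 86.0
grip_force: 0.0
time: 3.35
tool_pos: [474.8, -48.7, 13.7]
tcp_rot: [180.0, 0.0, 101.8]
ft_force: [-0.6, 0.7, 0.1]
finger_gap: 85.1
grip_force: 0.0
t 3.4 tcp [474.8 -48.7  13.7] rpy [179.99   0.   101.82] F [-0.6  0.7  0.1] gap 85.1 grip 0.0
tool shift [-3.  -0.5  1.7] turn [0.01 0.   0.42]
```

```bash
python3 -m jog '[[0,0,0.4,-3,0,1,-0.6],[0,0,0,0,0,0,-0.3],[0,0,0,0,0,0,0.1],[0,0,0,0,0,0,0.4],[0,0,0,0,0,0,0.7]]' 40; python3 -m jog '[[0,0,0,0,0,0,0.7],[0,0,0,0,0,0,0.7],[0,0,0,0,0,0,0.7],[0,0,0,0,0,0,0.7],[0,0,0,0,0,0,0.7]]';python3 go.py 584.5 117.6 100
```

```text
time: 3.85
tool_pos: [475.9, -52.3, 13.1]
tcp_rot: [179.9, 0.0, 101.4]
ft_force: [-1.3, -0.3, 5.7]
finger_gap: 38.9
grip_force: 40.1
time: 4.35
tool_pos: [475.9, -52.3, 13.1]
tcp_rot: [179.9, 0.0, 101.4]
ft_force: [-1.6, -0.7, 6.4]
finger_gap: 39.3
grip_force: 40.2
t 4.3 tcp [475.9 -52.3  13.1] rpy [1.7994e+02 4.0000e-02 1.0138e+02] F [-1.6 -0.7  6.4] gap 39.3 grip 40.2
tool shift [145.  140.1 -86.9] turn [ 0.06  0.04 -0.02]
```

```bash
python3 -m jog '[[0,0,0,0,0,-15,0.7],[0,0,0,0,0,-35,0.7],[0,0,0,0,0,-37,0.7],[0,0,0,20,20,0,0.7],[0,0,0,30,28,0,0.7]]'; python3 -m jog '[[0,0,0,32,31,0,0.7],[0,0,0,32,31,0,0.7],[0,0,0,21,20,0,0.7],[0,0,0,10,10,0,0.7],[0,0,0,0,0,0,0.7]]'; python3 -m jog '[[0,0,0,0,0,0,0.7],[0,0,0,0,0,0,0.7]]'; python3 go.py 584.5 117.6 24.1; python3 w.py w2
```

```text
time: 4.85
tool_pos: [513.9, 5.7, 101.3]
tcp_rot: [179.8, 0.1, 101.2]
ft_force: [-0.1, -0.4, -1.3]
finger_gap: 38.6
grip_force: 40.5
time: 5.35
tool_pos: [584.2, 119.0, 98.9]
tcp_rot: [-180.0, -0.0, 101.5]
ft_force: [-0.1, -1.2, -1.2]
finger_gap: 39.2
grip_force: 40.6
time: 5.55
tool_pos: [583.2, 116.4, 99.0]
tcp_rot: [-179.9, 0.0, 101.3]
ft_force: [-0.1, 1.0, -0.9]
finger_gap: 39.3
grip_force: 40.6
t 5.5 tcp [583.2 116.4  99. ] rpy [-1.7995e+02  2.0000e-02  1.0132e+02] F [-0.1  1.  -0.9] gap 39.3 grip 40.6
tool shift [ 0.9  1.5 74.9] turn [-0.05  0.02 -0.08]
cap [44. 32.] [   0    0   92   70 5779] {50: [435.3, 207.6], 75: [452.6, 205.8], 100: [469.9, 204.0], 125: [487.2, 202.2]}
cap [ 70. 304.] [  15  257  111   95 7784] {50: [446.1, 69.4], 75: [462.0, 85.7], 100: [477.9, 102.0], 125: [493.7, 118.2]}
cap [322. 358.] [  264   298   117   119 10996] {50: [593.7, 62.5], 75: [590.3, 79.7], 100: [586.8, 96.9], 125: [583.4, 114.1]}
mat [324. 238.] [ 276  200   96   78 5544] [582.7 124.6]
mat [322. 423.] [    0   297   640   183 52140] [610.7 -22.1]
hand_eye [[0.0, 0.95, 0.3, 78.87], [1.0, 0.0, -0.0, -0.46], [-0.0, 0.3, -0.95, -141.95], [0.0, 0.0, 0.0, 1.0]]
```

View pics/w2.png

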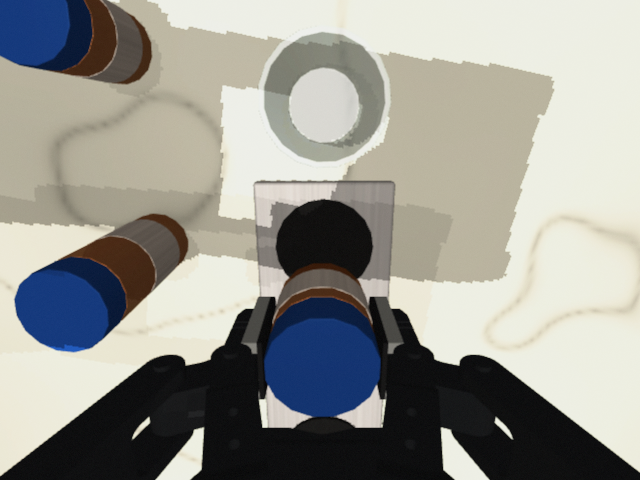

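The held jar50 is upright at (322,358), aligned with its mat centred at u≈324, and the beaker is clear at (325,97). Lowering it.

```bash
python3 -m jog '[[0,0,0,0.5,1.5,20,0.7],[0,0,0,0,0,25,0.7],[0,0,0,0,0,15,0.7],[0,0,0,0,0,6,0.7],[0,0,0,0,0,3,0.7]]'; python3 -m jog '[[0,0,0,0,0,2,0.7],[0,0,0,0,0,2,0.7],[0,0,0,0,0,1,0.7],[0,0,0,0,0,0,0.7],[0,0,0,0,0,0,0.7]]'; python3 go.py 584.5 117.6 24.1
```

```text
time: 6.1
tool_pos: [584.8, 118.1, 29.8]
tcp_rot: [-179.9, -0.0, 101.4]
ft_force: [-0.2, 0.3, -0.9]
finger_gap: 39.1
grip_force: 40.6
time: 6.6
tool_pos: [585.5, 118.6, 25.6]
tcp_rot: [180.0, 0.0, 101.4]
ft_force: [-0.1, 0.3, -0.1]
finger_gap: 38.9
grip_force: 40.6
t 6.6 tcp [585.5 118.6  25.6] rpy [179.97   0.   101.39] F [-0.1  0.3 -0.1] gap 38.9 grip 40.6
tool shift [-0.8 -1.2  1.5] turn [ 0.03  0.   -0.01]
```

```bash
python3 -m jog '[[0,0,0,0,-1,1,0.7],[0,0,0,0,0,1,0.7],[0,0,0,0,0,0,0.7]]'; python3 -m jog '[[0,0,0,0,0,0,0],[0,0,0,0,0,0,-0.3],[0,0,0,0,0,0,-0.6],[0,0,0,0,0,0,-1],[0,0,0,0,0,0,-1]]'; python3 -m jog '[[0,0,0,0,0,-10,-1],[0,0,0,0,0,-40,-1],[0,0,0,0,0,-45,-1],[0,0,0,0,0,-45,-1],[0,0,0,0,0,-40,-1]]'; python3 go.py 444 210 205
```

```text
time: 6.9
tool_pos: [584.4, 118.4, 24.2]
tcp_rot: [180.0, 0.0, 101.4]
ft_force: [-3.1, -0.5, 7.3]
finger_gap: 39.2
grip_force: 41.3
time: 7.4
tool_pos: [584.3, 118.3, 23.2]
tcp_rot: [-180.0, -0.0, 101.4]
ft_force: [-0.2, 0.7, -0.1]
finger_gap: 85.6
grip_force: 0.0
time: 7.9
tool_pos: [584.6, 118.4, 206.8]
tcp_rot: [179.9, 0.0, 101.4]
ft_force: [1.7, -0.1, 0.7]
finger_gap: 85.3
grip_force: 0.0
t 7.9 tcp [584.6 118.4 206.8] rpy [1.7988e+02 1.0000e-02 1.0139e+02] F [ 1.7 -0.1  0.7] gap 85.3 grip 0.0
tool shift [ 117.6 -119.7    1.5] turn [ 0.12  0.01 -0.01]
```

```bash
python3 -m jog '[[0,0,0,20,-20,0,-1],[0,0,0,32,-32,0,-1],[0,0,0,32,-33,0,-1],[0,0,0,23,-24,0,-1],[0,0,0,10,-10,0,-1]]'; python3 -m jog '[[0,0,0,0,0,0,-1],[0,0,0,0,0,0,-1]]'; python3 w.py w3; python3 go.py 444 210 30; python3 m.py | grep -A1 -e mat -e cap
```

```text
time: 8.4
tool_pos: [442.5, 210.9, 204.2]
tcp_rot: [180.0, -0.0, 101.5]
ft_force: [0.5, -0.5, -0.8]
finger_gap: 85.2
grip_force: 0.0
time: 8.6
tool_pos: [445.4, 209.3, 204.0]
tcp_rot: [179.9, 0.0, 101.4]
ft_force: [0.3, 0.4, -0.1]
finger_gap: 85.2
grip_force: 0.0
cap [318. 226.] [ 293  200   51   52 2092] {50: [442.9, 207.0], 75: [441.7, 213.7], 100: [440.6, 220.5], 125: [439.4, 227.2]}
cap [328. 376.] [ 305  350   49   52 2026] {50: [480.9, 65.2], 75: [476.5, 83.9], 100: [472.1, 102.6], 125: [467.7, 121.3]}
mat [327. 424.] [    0   296   640   184 55140] [499.2 -27.7]
hand_eye [[0.0, 0.95, 0.3, 78.87], [1.0, 0.0, -0.0, -0.46], [-0.0, 0.3, -0.95, -141.95], [0.0, 0.0, 0.0, 1.0]]
t 8.7 tcp [445.6 209.  203.8] rpy [1.7994e+02 2.0000e-02 1.0136e+02] F [ 0.  -0.4  0.3] gap 85.5 grip 0.0
tool shift [  1.3  -1.6 173.8] turn [ 0.06  0.02 -0.04]
scene caps [(array([376.3, 177.5]), array([366, 171,  21,  17, 203], dtype=int32)), (array([332. , 190.8]), array([321, 183,  23,  19, 311], dtype=int32)), (array([381.6, 241.1]), array([370, 231,  24,  23, 405], dtype=int32)), (array([115.3, 243.9]), array([100, 235,  31,  20, 428], dtype=int32))]
cap [173.7 317.2] [160 304  27  27 561]
   50 [442.8 216.5] err px 10.2
--
cap [239.8 222.6] [226 210  28  26 549]
   50 [587.1 118.4] err px 4.8
--
cap [251.3 294.8] [238 282  28  27 591]
   50 [475.4 100.1] err px 23.8
--
cap [490.9 289.4] [477 276  29  27 607]
   50 [ 480.5 -273.2] err px 52.4
--
mat [294.7 217. ] [ 276  199   38   37 1084] [602.3  33.7  11. ]
mat [344.9 206.9] [ 327  189   37   37 1063] [619.2 -49.5  11. ]
mat [394.3 196.9] [ 376  179   37   37 1048] [ 636.1 -132.7   11. ]
```

```bash
python3 -m jog '[[0,0,0,3,-2,30,-1],[0,0,0,0,0,45,-1],[0,0,0,0,0,45,-1],[0,0,0,0,0,35,-1],[0,0,0,0,0,15,-1]]'; python3 -m jog '[[0,0,0,0,0,4,-1],[0,0,0,0,0,0,-1],[0,0,0,0,0,0,-1]]'; python3 go.py 443 211.7 30; python3 -m jog '[[0,0,0,0,0,0,-0.6],[0,0,0,0,0,0,-0.3],[0,0,0,0,0,0,0.1],[0,0,0,0,0,0,0.4],[0,0,0,0,0,0,0.7]]'; python3 -m jog '[[0,0,0,0,0,0,0.7],[0,0,0,0,0,0,0.7],[0,0,0,0,0,0,0.7]]';python3 go.py 601.3 34.6 100
```

```text
time: 9.25
tool_pos: [439.7, 210.3, 28.9]
tcp_rot: [-179.6, 0.1, 101.3]
ft_force: [-1.0, -0.1, 0.0]
finger_gap: 85.7
grip_force: 0.0
time: 9.55
tool_pos: [443.4, 212.3, 30.6]
tcp_rot: [179.9, -0.0, 101.4]
ft_force: [0.4, 0.4, -0.2]
finger_gap: 85.4
grip_force: 0.0
t 9.6 tcp [443.4 212.3  30.6] rpy [ 1.7988e+02 -2.0000e-02  1.0136e+02] F [ 0.4  0.4 -0.2] gap 85.4 grip 0.0
tool shift [-0.5 -0.5  0.6] turn [ 0.12 -0.02 -0.04]
time: 10.05
tool_pos: [442.4, 212.3, 30.1]
tcp_rot: [179.9, -0.0, 101.4]
ft_force: [-2.4, -0.5, 6.1]
finger_gap: 38.8
grip_force: 39.9
time: 10.35
tool_pos: [442.5, 212.3, 30.1]
tcp_rot: [179.9, -0.0, 101.4]
ft_force: [-2.0, -0.9, 5.4]
finger_gap: 39.4
grip_force: 39.9
t 10.3 tcp [442.5 212.3  30.1] rpy [ 1.7994e+02 -1.0000e-02  1.0139e+02] F [-2.  -0.9  5.4] gap 39.4 grip 39.9
tool shift [-205.6  120.7  -69.8] turn [ 0.06 -0.01 -0.01]
```

```bash
python3 -m jog '[[0,0,0,0,0,-15,0.7],[0,0,0,0,0,-35,0.7],[0,0,0,0,0,-45,0.7],[0,0,0,0,0,-35,0.7],[0,0,0,0,0,-10,0.7]]'; python3 -m jog '[[0,0,0,-20,12,0,0.7],[0,0,0,-38,22,0,0.7],[0,0,0,-42,25,0,0.7],[0,0,0,-42,25,0,0.7],[0,0,0,-38,22,0,0.7]]';  python3 -m jog '[[0,0,0,-20,12,10,0.7],[0,0,0,-5.6,2.7,30,0.7],[0,0,0,0,0,30,0.7],[0,0,0,0,0,10,0.7],[0,0,0,0,0,0,0.7]]'; python3 -m jog '[[0,0,0,0,0,0,0.7]]'; python3 go.py 601.3 34.6 41.1; python3 w.py w4
```

```text
time: 10.85
tool_pos: [444.3, 212.9, 174.1]
tcp_rot: [179.6, -0.1, 101.4]
ft_force: [1.3, 1.3, -0.4]
finger_gap: 39.3
grip_force: 40.6
time: 11.35
tool_pos: [581.9, 54.8, 167.7]
tcp_rot: [-179.9, -0.0, 101.4]
ft_force: [0.2, 1.0, -0.5]
finger_gap: 39.2
grip_force: 40.7
time: 11.85
tool_pos: [598.4, 34.5, 86.1]
tcp_rot: [-179.7, -0.1, 101.4]
ft_force: [-0.3, -1.1, -1.4]
finger_gap: 39.4
grip_force: 40.7
time: 11.95
tool_pos: [601.1, 34.7, 90.0]
tcp_rot: [180.0, 0.0, 101.4]
ft_force: [-0.2, 0.5, -0.6]
finger_gap: 39.0
grip_force: 40.7
t 11.9 tcp [601.1  34.7  90. ] rpy [179.97   0.   101.42] F [-0.2  0.5 -0.6] gap 39.0 grip 40.7
tool shift [-0.1  0.1 48.9] turn [0.03 0.   0.02]
cap [ 31. 105.] [   0   42   74  119 6951] {50: [452.8, 93.2], 75: [471.0, 95.8], 100: [489.1, 98.3], 125: [507.3, 100.9]}
cap [322. 106.] [ 277   58   92   97 6966] {50: [583.9, 119.4], 75: [584.1, 118.4], 100: [584.2, 117.4], 125: [584.4, 116.3]}
cap [322. 373.] [  260   309   126   126 12369] {50: [612.5, -22.9], 75: [608.7, -4.4], 100: [604.9, 14.1], 125: [601.2, 32.6]}
mat [320. 115.] [ 266   50  112  119 3261] [583.5 115.8]
mat [322. 238.] [ 272  205  100   76 4629] [598.8  45.4]
mat [322. 423.] [    0   297   640   183 51229] [627.1 -95.4]
hand_eye [[0.0, 0.95, 0.3, 78.87], [1.0, 0.0, -0.0, -0.46], [-0.0, 0.3, -0.95, -141.95], [0.0, 0.0, 0.0, 1.0]]
```

View pics/w4.png

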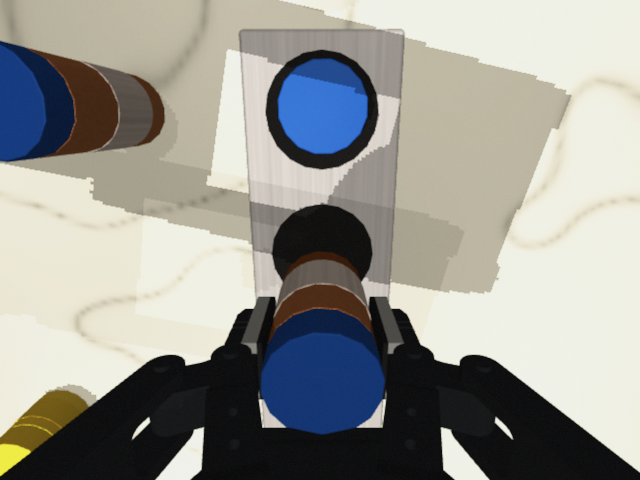

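Jar50 stands centred on its mat at (322,107). The held jar75 at (322,373) is aligned over mat 3, so I'm lowering it.

```bash
python3 -m jog '[[0,0,0,0,0,15,0.7],[0,0,0,0,0,20,0.7],[0,0,0,0,0,6,0.7],[0,0,0,0,0,3,0.7],[0,0,0,0,0,2,0.7]]'; python3 -m jog '[[0,0,0,0,0,1,0.7],[0,0,0,0,0,1,0.7],[0,0,0,0,0,1,0.7],[0,0,0,0,0,0,0.7]]'; python3 go.py 601.3 34.6 41.1
```

```text
time: 12.5
tool_pos: [601.2, 34.4, 43.6]
tcp_rot: [180.0, 0.0, 101.4]
ft_force: [-0.0, 0.5, -0.9]
finger_gap: 39.3
grip_force: 40.7
time: 12.9
tool_pos: [601.5, 34.3, 41.2]
tcp_rot: [179.9, 0.0, 101.4]
ft_force: [-1.6, 0.1, 2.7]
finger_gap: 39.3
grip_force: 40.9
t 12.9 tcp [601.5  34.3  41.2] rpy [1.7994e+02 2.0000e-02 1.0139e+02] F [-1.6  0.1  2.7] gap 39.3 grip 40.9
tool shift [ 0.3 -0.1  0.1] turn [ 0.06  0.02 -0.01]
```

It's touching the mat. I'll release, go up and head for jar100 at about (475,96).

```bash
python3 -m jog '[[0,0,0,0,0,0,0],[0,0,0,0,0,0,-0.3],[0,0,0,0,0,0,-0.6],[0,0,0,0,0,0,-1],[0,0,0,0,0,0,-1]]'; python3 -m jog '[[0,0,0,0,0,-10,-1],[0,0,0,0,0,-40,-1],[0,0,0,0,0,-45,-1],[0,0,0,0,0,-45,-1],[0,0,0,0,0,-40,-1]]'; python3 -m jog '[[0,0,0,15,-20,0,-1],[0,0,0,26,-34,0,-1],[0,0,0,26,-34,0,-1],[0,0,0,18,-22,0,-1],[0,0,0,0,0,0,-1]]'; python3 -m jog '[[0,0,0,0,0,0,-1],[0,0,0,0,0,0,-1]]'; python3 w.py w5; python3 go.py 475 97 52
```

```text
time: 13.4
tool_pos: [600.9, 34.4, 40.2]
tcp_rot: [-180.0, -0.0, 101.4]
ft_force: [-0.3, 0.0, 0.1]
finger_gap: 85.1
grip_force: 0.0
time: 13.9
tool_pos: [601.2, 34.4, 223.8]
tcp_rot: [179.9, 0.0, 101.4]
ft_force: [0.4, -0.8, 1.5]
finger_gap: 85.1
grip_force: 0.0
time: 14.4
tool_pos: [474.0, 97.5, 221.2]
tcp_rot: [180.0, -0.0, 101.5]
ft_force: [0.6, -0.1, 0.2]
finger_gap: 85.6
grip_force: 0.0
time: 14.6
tool_pos: [477.1, 95.7, 221.0]
tcp_rot: [179.9, 0.0, 101.4]
ft_force: [-0.6, 0.1, -0.2]
finger_gap: 85.2
grip_force: 0.0
cap [451. 218.] [ 428  195   48   47 1786] {50: [586.6, 118.3], 75: [576.5, 122.6], 100: [566.5, 127.0], 125: [556.5, 131.4]}
cap [318. 230.] [ 292  203   52   55 2211] {50: [475.5, 84.7], 75: [474.4, 91.8], 100: [473.2, 98.8], 125: [472.0, 105.9]}
cap [449. 312.] [424 298  51  37 699] {50: [612.3, 30.8], 75: [600.2, 42.2], 100: [588.1, 53.5], 125: [576.0, 64.9]}
mat [426. 201.] [ 402  175   65   64 1556] [573.9 122.5]
mat [326. 425.] [    0   308   640   172 55214] [ 533.9 -159.3]
hand_eye [[0.0, 0.95, 0.3, 78.87], [1.0, 0.0, -0.0, -0.46], [-0.0, 0.3, -0.95, -141.95], [0.0, 0.0, 0.0, 1.0]]
t 14.7 tcp [477.1  95.6 220.7] rpy [1.7996e+02 2.0000e-02 1.0135e+02] F [-0.3 -0.5  0. ] gap 85.3 grip 0.0
tool shift [  1.9  -1.9 168.7] turn [ 0.04  0.02 -0.04]
```

```bash
python3 -m jog '[[0,0,0,2,-2.5,30,-1],[0,0,0,0,0,45,-1],[0,0,0,0,0,45,-1],[0,0,0,0,0,33,-1],[0,0,0,0,0,12,-1]]'; python3 -m jog '[[0,0,0,0,0,4,-1],[0,0,0,0,0,0,-1],[0,0,0,0,0,0,-1]]'; python3 go.py 474.5 97 52; python3 -m jog '[[0,0,0,0,0,0,-0.6],[0,0,0,0,0,0,-0.3],[0,0,0,0,0,0,0.1],[0,0,0,0,0,0,0.4],[0,0,0,0,0,0,0.7]]'; python3 -m jog '[[0,0,0,0,0,0,0.7],[0,0,0,0,0,0,0.7],[0,0,0,0,0,0,0.7]]';python3 go.py 618 -48.4 112
```

```text
time: 15.15
tool_pos: [470.9, 96.6, 51.1]
tcp_rot: [-179.6, -0.0, 101.3]
ft_force: [-0.1, 0.1, 0.6]
finger_gap: 85.6
grip_force: 0.0
time: 15.45
tool_pos: [475.4, 97.5, 53.4]
tcp_rot: [179.8, 0.0, 101.4]
ft_force: [0.0, 0.5, -0.0]
finger_gap: 85.4
grip_force: 0.0
t 15.4 tcp [475.4  97.5  53.4] rpy [1.7981e+02 2.0000e-02 1.0138e+02] F [ 0.   0.5 -0. ] gap 85.4 grip 0.0
tool shift [-0.4 -0.9  1.4] turn [ 0.19  0.02 -0.02]
time: 15.95
tool_pos: [473.9, 97.5, 52.1]
tcp_rot: [179.9, 0.0, 101.4]
ft_force: [-1.6, -0.6, 6.1]
finger_gap: 39.0
grip_force: 39.9
time: 16.25
tool_pos: [473.9, 97.5, 52.1]
tcp_rot: [179.9, 0.0, 101.4]
ft_force: [-3.0, 0.4, 5.3]
finger_gap: 39.4
grip_force: 39.9
t 16.2 tcp [473.9  97.5  52.1] rpy [1.7995e+02 1.0000e-02 1.0139e+02] F [-3.   0.4  5.3] gap 39.4 grip 39.9
tool shift [-171.5  112.5  -59.8] turn [ 0.05  0.01 -0.01]
```

```bash
python3 -m jog '[[0,0,0,0,0,-15,0.7],[0,0,0,0,0,-35,0.7],[0,0,0,0,0,-40,0.7],[0,0,0,0,0,-30,0.7],[0,0,0,0,0,-10,0.7]]'; python3 -m jog '[[0,0,0,-20,13,0,0.7],[0,0,0,-35,23,0,0.7],[0,0,0,-40,26,0,0.7],[0,0,0,-40,26,0,0.7],[0,0,0,-26,17,0,0.7]]';  python3 -m jog '[[0,0,0,-10.5,7.5,10,0.7],[0,0,0,0,0,30,0.7],[0,0,0,0,0,25,0.7],[0,0,0,0,0,5,0.7],[0,0,0,0,0,0,0.7]]'; python3 -m jog '[[0,0,0,0,0,0,0.7]]'; python3 go.py 618 -48.4 63.1; python3 w.py w6
```

```text
time: 16.75
tool_pos: [475.3, 97.7, 185.1]
tcp_rot: [179.7, 0.0, 101.4]
ft_force: [-0.3, 0.8, -1.2]
finger_gap: 39.1
grip_force: 40.6
time: 17.25
tool_pos: [609.0, -42.0, 179.2]
tcp_rot: [-179.9, -0.0, 101.3]
ft_force: [-0.7, 0.7, 0.0]
finger_gap: 39.3
grip_force: 40.8
time: 17.75
tool_pos: [615.9, -48.1, 108.9]
tcp_rot: [-179.8, -0.1, 101.4]
ft_force: [-0.3, 0.7, -0.9]
finger_gap: 38.9
grip_force: 40.8
time: 17.85
tool_pos: [618.1, -48.4, 112.2]
tcp_rot: [179.9, 0.0, 101.4]
ft_force: [-0.9, 0.5, -1.4]
finger_gap: 39.2
grip_force: 40.8
t 17.9 tcp [618.1 -48.4 112.2] rpy [1.7994e+02 2.0000e-02 1.0140e+02] F [-0.9  0.5 -1.4] gap 39.2 grip 40.8
tool shift [ 0.  -0.1 49.1] turn [0.06 0.02 0.  ]
cap [322. 109.] [ 276   60   93   99 7155] {50: [600.8, 35.6], 75: [600.9, 34.8], 100: [601.0, 34.0], 125: [601.2, 33.1]}
cap [322. 376.] [  258   314   129   121 12265] {50: [633.4, -125.3], 75: [629.6, -106.5], 100: [625.7, -87.6], 125: [621.8, -68.7]}
mat [322. 228.] [ 277  198   91   70 3788] [615.7 -37.6]
mat [322. 423.] [    0   297   640   183 51354] [ 648.3 -199.2]
hand_eye [[0.0, 0.95, 0.3, 78.87], [1.0, 0.0, -0.0, -0.46], [-0.0, 0.3, -0.95, -141.95], [0.0, 0.0, 0.0, 1.0]]
```

View pics/w6.png

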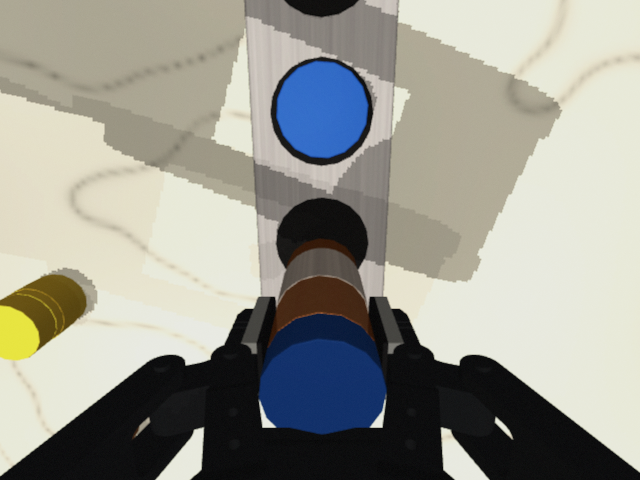

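Jar75 is centred on its mat at (322,109), and jar100 is aligned over mat 2. I'll lower it.

```bash
python3 -m jog '[[0,0,0,0,0,15,0.7],[0,0,0,0,0,20,0.7],[0,0,0,0,0,6,0.7],[0,0,0,0,0,3,0.7],[0,0,0,0,0,2,0.7]]'; python3 -m jog '[[0,0,0,0,0,1,0.7],[0,0,0,0,0,1,0.7],[0,0,0,0,0,1,0.7],[0,0,0,0,0,0,0.7]]'; python3 go.py 618 -48.4 63.1
```

```text
time: 18.4
tool_pos: [617.8, -48.5, 65.5]
tcp_rot: [180.0, 0.0, 101.4]
ft_force: [-0.5, 0.4, -1.2]
finger_gap: 39.3
grip_force: 40.8
time: 18.8
tool_pos: [618.1, -48.6, 63.1]
tcp_rot: [179.9, 0.0, 101.4]
ft_force: [-1.5, -0.9, 3.5]
finger_gap: 39.2
grip_force: 40.9
t 18.8 tcp [618.1 -48.6  63.1] rpy [1.7994e+02 2.0000e-02 1.0138e+02] F [-1.5 -0.9  3.5] gap 39.2 grip 40.9
tool shift [ 0.2 -0.1  0. ] turn [ 0.06  0.02 -0.02]
```

```bash
python3 -m jog '[[0,0,0,0,0,0,0],[0,0,0,0,0,0,-0.3],[0,0,0,0,0,0,-0.6],[0,0,0,0,0,0,-1],[0,0,0,0,0,0,-1]]'; python3 -m jog '[[0,0,0,0,0,-10,-1],[0,0,0,0,0,-40,-1],[0,0,0,0,0,-45,-1],[0,0,0,0,0,-45,-1],[0,0,0,0,0,-40,-1]]'; python3 -m jog '[[0,0,0,-20,-22,0,-1],[0,0,0,-32,-34,0,-1],[0,0,0,-32,-35,0,-1],[0,0,0,-32,-35,0,-1],[0,0,0,-28,-30,0,-1]]'; python3 -m jog '[[0,0,0,-16,-17,0,-1],[0,0,0,0,0,0,-1],[0,0,0,0,0,0,-1],[0,0,0,0,0,0,-1]]'; python3 w.py w7; python3 go.py 480 -241 72
```

```text
time: 19.3
tool_pos: [617.6, -48.5, 62.2]
tcp_rot: [-180.0, -0.0, 101.4]
ft_force: [-0.1, -0.7, 0.0]
finger_gap: 85.2
grip_force: 0.0
time: 19.8
tool_pos: [617.8, -48.5, 245.9]
tcp_rot: [179.9, 0.0, 101.4]
ft_force: [1.7, 0.0, -0.5]
finger_gap: 85.7
grip_force: 0.0
time: 20.3
tool_pos: [491.7, -221.9, 243.3]
tcp_rot: [180.0, 0.1, 101.4]
ft_force: [0.6, -0.6, 1.3]
finger_gap: 85.5
grip_force: 0.0
time: 20.7
tool_pos: [480.2, -238.7, 242.7]
tcp_rot: [180.0, 0.0, 101.4]
ft_force: [0.2, -0.1, 0.1]
finger_gap: 85.5
grip_force: 0.0
cap [587.  11.] [ 553    0   67   29 1290] {50: [652.9, -37.4], 75: [638.8, -46.7], 100: [624.7, -56.0], 125: [610.6, -65.2]}
cap [319. 238.] [ 293  211   53   53 2150] {50: [482.1, -262.7], 75: [480.8, -255.2], 100: [479.4, -247.6], 125: [478.1, -240.1]}
mat [501.  38.] [ 479    0   65   68 1917] [607.7 -58.1]
mat [501. 127.] [ 468   94   66   68 3497] [ 633.7 -131.2]
mat [321. 427.] [    0   311   640   169 52048] [ 535.1 -518.6]
hand_eye [[0.0, 0.95, 0.3, 78.87], [1.0, 0.0, -0.0, -0.46], [-0.0, 0.3, -0.95, -141.95], [0.0, 0.0, 0.0, 1.0]]
t 20.8 tcp [ 480.2 -238.6  242.6] rpy [179.98  -0.   101.46] F [ 0.9 -0.9  0.4] gap 85.0 grip 0.0
tool shift [ -2.3  -0.8 170.6] turn [ 0.02 -0.    0.06]
```

```bash
python3 -m jog '[[0,0,0,-2.2,-1.5,30,-1],[0,0,0,0,0,45,-1],[0,0,0,0,0,45,-1],[0,0,0,0,0,33,-1],[0,0,0,0,0,12,-1]]'; python3 -m jog '[[0,0,0,0,0,4,-1],[0,0,0,0,0,0,-1],[0,0,0,0,0,0,-1]]'; python3 go.py 479 -240.8 72; python3 -m jog '[[0,0,0,0,0,0,-0.6],[0,0,0,0,0,0,-0.3],[0,0,0,0,0,0,0.1],[0,0,0,0,0,0,0.4],[0,0,0,0,0,0,0.7]]'; python3 -m jog '[[0,0,0,0,0,0,0.7],[0,0,0,0,0,0,0.7],[0,0,0,0,0,0,0.7]]';python3 go.py 634.9 -131.7 130
```

```text
time: 21.25
tool_pos: [476.5, -239.3, 73.0]
tcp_rot: [-179.7, -0.3, 101.5]
ft_force: [-0.5, -0.1, -0.0]
finger_gap: 85.5
grip_force: 0.0
time: 21.55
tool_pos: [480.2, -242.7, 75.6]
tcp_rot: [179.9, 0.1, 101.4]
ft_force: [0.4, 0.1, -0.1]
finger_gap: 85.7
grip_force: 0.0
t 21.6 tcp [ 480.2 -242.7   75.6] rpy [1.7985e+02 1.4000e-01 1.0141e+02] F [ 0.4  0.1 -0.1] gap 85.7 grip 0.0
tool shift [ 2.1 -0.8  3.6] turn [0.15 0.14 0.01]
time: 22.05
tool_pos: [478.9, -242.3, 74.1]
tcp_rot: [180.0, 0.0, 101.4]
ft_force: [-1.5, 0.9, 6.2]
finger_gap: 39.2
grip_force: 40.5
time: 22.35
tool_pos: [478.9, -242.3, 74.1]
tcp_rot: [180.0, 0.0, 101.4]
ft_force: [-0.9, 1.1, 5.5]
finger_gap: 39.0
grip_force: 40.5
t 22.4 tcp [ 478.9 -242.3   74.1] rpy [1.7996e+02 5.0000e-02 1.0139e+02] F [-0.9  1.1  5.5] gap 39.0 grip 40.5
tool shift [ 77.5 174.8 -55.8] turn [ 0.04  0.05 -0.01]
```

```bash
python3 -m jog '[[0,0,0,0,0,-15,0.7],[0,0,0,0,0,-30,0.7],[0,0,0,0,0,-30,0.7],[0,0,0,0,0,-10,0.7],[0,0,0,8,18,0,0.7]]'; python3 -m jog '[[0,0,0,15,35,0,0.7],[0,0,0,19,42,0,0.7],[0,0,0,19,42,0,0.7],[0,0,0,12,27,0,0.7],[0,0,0,4.5,10.5,5,0.7]]';  python3 -m jog '[[0,0,0,0,0,20,0.7],[0,0,0,0,0,4,0.7],[0,0,0,0,0,0,0.7],[0,0,0,0,0,0,0.7]]'; python3 go.py 634.9 -131.7 85.1; python3 w.py w8
```

```text
time: 22.85
tool_pos: [495.0, -232.2, 160.9]
tcp_rot: [179.9, 0.2, 101.3]
ft_force: [0.4, -0.3, -2.4]
finger_gap: 39.1
grip_force: 40.9
time: 23.35
tool_pos: [636.2, -129.1, 152.9]
tcp_rot: [180.0, -0.0, 101.5]
ft_force: [0.2, 0.1, -2.5]
finger_gap: 39.0
grip_force: 41.2
time: 23.75
tool_pos: [633.9, -132.1, 129.6]
tcp_rot: [-180.0, -0.0, 101.3]
ft_force: [-0.4, -0.9, -1.5]
finger_gap: 39.2
grip_force: 41.2
t 23.8 tcp [ 633.9 -132.1  129.6] rpy [-179.98   -0.    101.34] F [-0.4 -0.9 -1.5] gap 39.2 grip 41.2
tool shift [ 0.2  1.1 44.5] turn [-0.02 -0.   -0.06]
cap [324. 108.] [ 276   57   97  103 7674] {50: [617.5, -46.8], 75: [617.6, -47.7], 100: [617.6, -48.6], 125: [617.7, -49.5]}
cap [322. 377.] [  257   315   131   120 12576] {50: [651.9, -222.7], 75: [648.1, -203.7], 100: [644.2, -184.8], 125: [640.4, -165.9]}
mat [325. 220.] [ 281  193   86   67 3014] [ 633.2 -119.6]
mat [322. 423.] [    0   297   640   183 51297] [ 667.3 -299.1]
hand_eye [[0.0, 0.95, 0.3, 78.87], [1.0, 0.0, -0.0, -0.46], [-0.0, 0.3, -0.95, -141.95], [0.0, 0.0, 0.0, 1.0]]
```

View pics/w8.png

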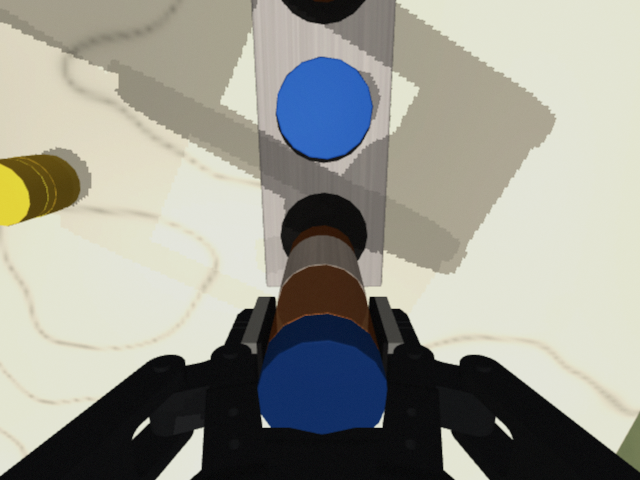

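Jar100 is centred at (324,108). Jar125 is over the last mat, with the mat at u≈325 and the jar at 322, so it needs about +1 mm along y. Lowering with that correction.

```bash
python3 -m jog '[[0,0,0,0,1,15,0.7],[0,0,0,0,0,16,0.7],[0,0,0,0,0,6,0.7],[0,0,0,0,0,3,0.7],[0,0,0,0,0,2,0.7]]'; python3 -m jog '[[0,0,0,0,0,1,0.7],[0,0,0,0,0,1,0.7],[0,0,0,0,0,0.5,0.7],[0,0,0,0,0,0,0.7]]'; python3 go.py 634.9 -131.7 85.1
```

```text
time: 24.3
tool_pos: [635.0, -131.2, 86.5]
tcp_rot: [-179.9, -0.0, 101.4]
ft_force: [0.2, 0.4, -2.5]
finger_gap: 39.1
grip_force: 41.2
time: 24.7
tool_pos: [635.6, -131.4, 85.2]
tcp_rot: [180.0, 0.0, 101.4]
ft_force: [0.8, -0.2, -1.8]
finger_gap: 39.2
grip_force: 41.4
t 24.7 tcp [ 635.6 -131.4   85.2] rpy [1.7996e+02 2.0000e-02 1.0139e+02] F [ 0.8 -0.2 -1.8] gap 39.2 grip 41.4
tool shift [-0.2 -0.7  0.1] turn [ 0.04  0.02 -0.01]
```

```bash
python3 -m jog '[[0,0,0,0,0,0.7,0.7],[0,0,0,0,0,0.5,0.7],[0,0,0,0,0,0,0.7]]'; python3 -m jog '[[0,0,0,0,0,0,0],[0,0,0,0,0,0,-0.3],[0,0,0,0,0,0,-0.6],[0,0,0,0,0,0,-1],[0,0,0,0,0,0,-1]]'; python3 -m jog '[[0,0,0,0,0,-10,-1],[0,0,0,0,0,-40,-1],[0,0,0,0,0,-45,-1],[0,0,0,0,0,-45,-1],[0,0,0,0,0,-40,-1]]'; python3 -m jog '[[0,0,0,0,-40,0,-1],[0,0,0,0,-45,0,-1],[0,0,0,0,-45,0,-1],[0,0,0,0,-45,0,-1],[0,0,0,0,0,0,-1]]'; python3 -m jog '[[0,0,0,0,0,0,-1],[0,0,0,0,0,0,-1]]'; cp s.py s2.py; sed -i 's/{n}0/{n}1/;s/; print.*//;$d' s2.py; python3 s2.py; python3 m.py
```

```text
time: 25.0
tool_pos: [635.7, -131.4, 85.1]
tcp_rot: [179.9, 0.0, 101.4]
ft_force: [-4.6, 1.0, 7.5]
finger_gap: 39.2
grip_force: 42.2
time: 25.5
tool_pos: [635.3, -131.3, 83.5]
tcp_rot: [-180.0, -0.0, 101.4]
ft_force: [0.4, -0.4, -0.7]
finger_gap: 85.2
grip_force: 0.0
time: 26.0
tool_pos: [635.5, -131.3, 267.2]
tcp_rot: [179.9, 0.1, 101.4]
ft_force: [1.1, -0.8, 0.0]
finger_gap: 85.3
grip_force: 0.0
time: 26.5
tool_pos: [459.4, -166.2, 263.6]
tcp_rot: [-179.9, -0.0, 101.3]
ft_force: [0.9, 0.2, 0.5]
finger_gap: 85.6
grip_force: 0.0
time: 26.7
tool_pos: [464.7, -165.9, 264.6]
tcp_rot: [179.9, 0.1, 101.4]
ft_force: [-0.3, -0.2, 0.3]
finger_gap: 85.4
grip_force: 0.0
scene caps [(array([382., 240.]), array([370, 231,  24,  22, 344], dtype=int32)), (array([342.2, 252.1]), array([330, 241,  26,  25, 479], dtype=int32)), (array([295.9, 265.6]), array([282, 253,  29,  28, 629], dtype=int32)), (array([241. , 281.3]), array([224, 267,  34,  31, 814], dtype=int32))]
cap [239.9 222.6] [227 210  27  26 547]
   50 [587.1 118.4] err px 5.8
   75 [583.1 115.2] err px 7.8
   100 [579.2 112.1] err px 21.9
   125 [575.2 108.9] err px 36.5
cap [294.9 208.8] [282 196  27  27 558]
   50 [608.7  33.1] err px 20.6
   75 [604.   32.9] err px 5.6
   100 [599.3  32.8] err px 9.9
   125 [594.6  32.6] err px 25.9
cap [352.  194.1] [339 181  27  27 575]
   50 [632.1 -57.1] err px 40.0
   75 [626.6 -54.1] err px 23.3
   100 [621.1 -51.1] err px 6.0
   125 [615.5 -48.1] err px 11.9
cap [411.7 178.1] [398 165  28  28 605]
   50 [ 658.2 -153.1] err px 66.7
   75 [ 651.8 -146.7] err px 47.4
   100 [ 645.3 -140.3] err px 27.6
   125 [ 638.9 -134. ] err px 7.2
```

View pics/scene1.png

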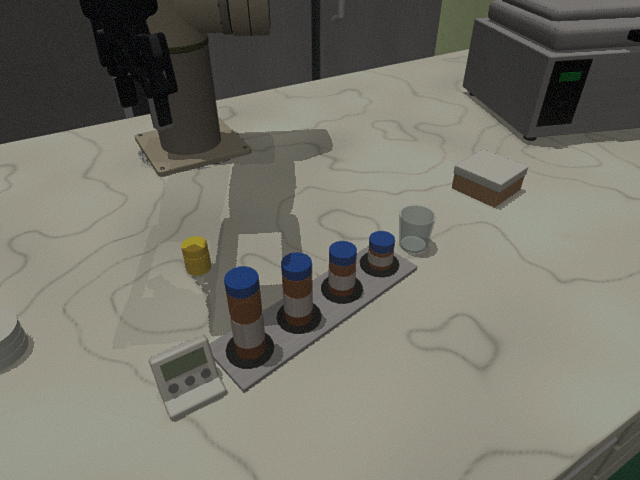

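View pics/top1.png

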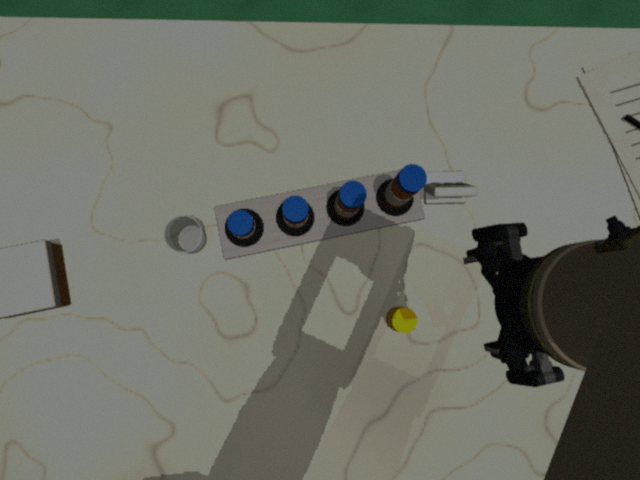

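The scene and top views show all four jars upright and centred, with heights falling from the timer at (188,375) to the beaker at (416,229). The beaker hasn't moved. Cap positions match the mat centres to within about 3 mm, and the gripper is clear.

```bash
python3 -c "
from bench import r
print(r.hand_in())"
```

```text
the job is handed in; nothing more can be done
None
```

I handed the job in: the four jars stand upright on their mats in order of height, tallest by the timer, each within about 3 mm of its mat's centre by the camera check, the beaker unmoved, at about 27 s; the judge's verdict was not shown.

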